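# Move the clip-on dust hood to the other bench pin

### The job

Move the dust hood from the work station it is clipped on to the free one. Gently squeeze its side release button in and keep it in while you draw the hood straight up off its outlet, without tugging at the locked latch or wrenching the outlet sideways; then slide it onto the free outlet with its mouth facing that station's bench pin, press it down gently until it locks fully home, and leave it there. Do not push the other things on the bench about.

Things in the scene. Friction and masses are not known exactly. Their poses are not given: they have to be found in the camera images.
- hood: Grey plastic dust hood, about 0.16 kg: round collar (46 mm outside, bore 34 mm, open below, flat closed top) whose duct leaves its upper front and widens to a mouth 88 mm wide, 23 mm tall. Origin: centre of the collar's lower rim; z up the bore, mouth at -x, release button at +y. Top of the hood 56 mm above the origin. Swivels freely on an outlet.
- hood_button (a joint): How far the release button is pressed in, m: 0 = out, 0.005 = fully in. Sprung: 4 N to start, 11 N fully in. It carries a steel tooth on the far side of the bore that hooks under the outlet's head; fully in, the tooth is clear; below about 0.004 it still catches. With the button out, pushing the hood down an outlet moves the tooth aside until it snaps in.
- button_face (a point): Centre of the black ribbed face (23 mm wide, 18 mm tall) of the release button: hood frame y = +28 mm, 29 mm above the lower rim. Across from it, at y = -24 mm, is a flat ribbed finger rest (32 mm wide, heights 17 to 41 mm): 52 mm across, 47 mm with the button in. The two can be squeezed together from above, fingers either side; 20 to 30 N is plenty.
- hood_mouth (a point): Centre of the hood's mouth, 96 mm from the collar's axis (at -x) and 40.5 mm above the hood's lower rim.
- hood_top (a point): Centre of the collar's closed flat top (36 mm across), on the collar's axis, 56 mm above the lower rim; a good place to press the hood down.
- station_a: Fixed station that carries the hood at first: aluminium plate (96 x 96 mm, top at height 10) with an upright black outlet; at -x a steel block 40 high (x = -104 to -64) holds a wooden bench pin, 60 wide, 35 high, reaching to x = -200. Origin: on the outlet's axis at its foot, within 4 mm of bench level; z up, -x along the pin; all heights here in mm above it.
- station_a_top (a point): A point on station_a's axis, 66 mm above its origin: the top of its outlet. Outlet 32 mm thick, top 9 mm a cone (24 mm across at the tip); below the head a groove for the tooth, 25 mm thick, heights 44 to 52. At its foot a sprung rubber seal (50 mm across), top at 22 when free; a latched hood's rim is at 20, and the seal lifts it against its tooth with 8 N.
- station_b: Free fixed station, built like station_a (same axes, sizes), outlet empty; but outlet and seal, telescopic and clamped tight, stand an unmeasured 0 to 12 mm higher than on station_a. Pressed onto the seal with 9 to 15 N, the hood's rim goes 2 mm down from first touch and locks, at height 20 to 32; 1.3 mm further the seal is hard (11 N). Let go too soon, it rises some 2 mm.
- tub_1: Bystander: closed cream tub, 43 mm across, 22 mm tall, between the stations. Origin under its centre.
- tub_2: Bystander: open cream tub of beads, 44 mm across, 20 mm tall, between the stations. Origin under its centre.
- whetstone: Bystander: grey stone block 70 x 44 x 14 mm, between the stations. Origin under its centre.
- tape_coil: Bystander: coil of black tape, 72 mm across, 22 mm tall, behind the stations. Origin under its centre.
- marker_pen: Bystander: pen lying on the bench, 140 mm long, 13 mm thick, at the left. Origin under its middle, x along the pen.
- pebble: Bystander: black polished stone 30 mm across, 15 mm tall, at the right. Origin under its centre.
Mind the look-alikes: they are no part of the job. Leave any yellow look-alike of the hood alone.

How it is judged:
By the outcome, as a careful person would: the job done as asked, in the order asked, and still so for the second after the job is handed in, with the robot touching nothing.
It also fails if it takes over 51 s, if anything falls off the work surface, if the arm or the gripper's body presses on something with over 40 N, if the wrist force passes 120 N, or if a joint passes its speed limit or range.

### The arm

A 6-joint arm with a two-finger parallel gripper is mounted at the origin on the work surface. World frame = base frame: x ahead of the robot, y to its left, z up, the work surface at z = 0. Lengths are in mm, angles in rad, forces in N, time in s.
With the tool pointing down it reaches from about 400 to 925 mm from the base axis. Payload 12.5 kg.
Tool frame: the origin (TCP) lies midway between the tips of the shut fingers; the grasp point (between the pads) lies 19 mm behind it; z points along the fingers, y is the line along which they close (so a half turn about z gives the same grasp; the last joint's range is limited). The gripper opens to 95 mm and grips with 3 to 60 N. Pads are 20 mm wide; open, the fingers measure 119 mm over their backs; the gripper's body (75 mm by 180 mm) begins 59 mm behind the grasp point.
Start: joints at [1.181, 0.491, 1.559, -0, 1.092, -0.106], TCP at [174.987, 600.025, 182.561] pointing down, gripper open.
Joint ranges: [-3.1, 3.1], [-0.84, 2.19], [0.05, 2.79], [-1.13, 4.28], [0.06, 2.93], [-2.69, 2.69]. Speed limits (rad/s): [2.22, 2.22, 2.79, 3.14, 3.14, 3.14].

### API

Orientations are given as [roll, pitch, yaw] about the fixed x, y, z axes, in that order (R = Rz(yaw) Ry(pitch) Rx(roll)).
In Python, from cell import env gives the robot as it stands.
- The arm moves only by the tool arm_command, never from a script. Its argument "targets" is a list of rows, each a list of 5 numbers: the shift along the tool's x, y, z in mm, then the turn about the tool's z in degrees, then the opening, from 0 (shut) to 1 (fully open). In form: [[tx, ty, tz, roll, fingers], ...]. A call has 1 to 5 rows; each row is the pose to reach, as a shift and turn from the pose commanded when the call began, along the tool's axes at that moment; what a row does not reach only later rows make up. A row lasts 1/10 s, in which the tool goes at most 50 mm and 8.59 degrees, less where a joint would pass 70% of its speed; a pose out of reach is approached as far as the arm can. A call with a gripper value outside its range is refused whole. The fingers move at their own pace and stop on an object; the grip force is fixed at half the most. Time passes only in rows, so rows that repeat a pose let the fingers close. It gives the time, the measured TCP pose, the force, the opening and the grip force at its end, in the units of the state.
- env.state(): the state, without advancing time (a new reading comes with each control period).
- env.read_camera(name): name is "side" or "top" or "wrist"; returns a dict with "frame" (480x640x3 uint8, red, green, blue), "vertical_fov" (degrees; the focal length in pixels is half the picture's height over the tangent of half this angle, whatever the lens; pixels are square), "cx", "cy" (the principal point, pixels), "world_from_camera" (4x4, takes a point from camera to world coordinates); the wrist camera has in their place "hand_eye" (4x4, takes a point from camera to tool coordinates, whose origin is the TCP and whose axes are the flange's). Camera axes: x right, y down, z forward; pixel columns grow to the right and rows downward; lengths in mm; the calibration is good to about 2 mm. A picture is of the moment at which its call begins: read the wrist's pose just before it. There is no depth.
- env.job_done(): hands the job in; it is judged then, once.
The state is a dict: "t": time; "joints": joint angles; "qvel": joint speeds; "tau": joint torques, N m; "eef_pos": TCP position; "tcp_rot": TCP orientation; "ft_force": force on the tool from outside, world axes, zero at the start; "moment": the same for the moment, N m; "opening": opening from 0.0 (shut) to 1.0 (fully open); "grip_force": force on a finger pad.
Only numpy, scipy, OpenCV 4.12 (cv2) and the standard library are available. Lean on these libraries where they do the work, as an engineer would, in place of code of your own. Each camera call takes 0.05 s, during which the arm holds its last target. There are 200 camera calls.

## Working session

There is one attempt and no reset: what is moved stays moved. The work goes in short steps, Python scripts to look and compute and a tool call to move; the robot and the scene stay as the last step left them, time stands still between calls to the robot, and variables do not carry over. Pictures are saved under pics/ and viewed, at most 10 in all, crops included, and the job is handed in when it is done.

Besides the shell and the picture viewer there is one more tool, called after "Request:" as name([rows], argument=value, ...), one row to a line, values as JSON. arm_command: Moves the arm, as the interface text tells. Its arguments: {"type":"object","properties":{"targets":{"type":"array","items":{"type":"array","items":{"type":"number"}}}},"required":["targets"]}

```bash
mkdir -p pics; ls; cat > h.py <<'E'
import numpy as np,cv2
from cell import env
def cam(n):
    c=env.read_camera(n); c['f']=240/np.tan(np.radians(c['vertical_fov'])/2); return c
def ray(T,f,cx,cy,u,v):
    d=T[:3,:3]@np.array([(u-cx)/f,(v-cy)/f,1]); return T[:3,3],d
def atz(T,f,cx,cy,u,v,z):
    o,d=ray(T,f,cx,cy,u,v); return o+d*(z-o[2])/d[2]
E
python3 - <<'E'
from h import *
import pickle
s=env.state(); print(s)
d={}
for n in ("top","side"):
    c=cam(n); d[n]=c; cv2.imwrite(f'pics/{n}0.png',c['frame'][...,::-1]); print(n,c['f'],c['cx'],c['cy'],np.array(c['world_from_camera']).round(3).tolist())
pickle.dump(d,open('c0.pkl','wb'))
E
```

```text
pics
{'t': 0.0, 'joints': array([ 1.18144006e+00,  4.91530264e-01,  1.55947071e+00,  3.38170601e-06,
        1.09170954e+00, -1.05606121e-01]), 'qvel': array([-1.89261824e-04,  2.88262688e-04, -2.94448586e-05, -2.01129613e-03,
       -4.75417097e-04, -1.24855817e-03]), 'tau': array([-3.46755460e-04, -6.12647867e+01, -2.58171916e+01,  6.91719772e-02,
        4.83671436e-02, -1.66680134e-04]), 'eef_pos': array([174.84264508, 599.74038699, 181.97265408]), 'tcp_rot': array([-3.14048134e+00, -1.20815440e-04,  2.85784088e+00]), 'ft_force': array([-0.22858027, -0.37885587, -0.2363755 ]), 'moment': array([-0.03543238,  0.02028182,  0.04393739]), 'grip_force': 0.0, 'opening': 0.9958072941355253}
top 465.58301116770104 330.37762640795984 241.9431177425254 [[-0.027, -0.983, 0.182, 335.247], [-1.0, 0.025, -0.012, 13.331], [0.007, -0.182, -0.983, 1106.678], [0.0, 0.0, 0.0, 1.0]]
side 448.952666155025 316.2127849963956 235.0454866208993 [[0.683, -0.377, 0.626, -3.617], [-0.731, -0.365, 0.577, -488.897], [0.011, -0.851, -0.525, 554.831], [0.0, 0.0, 0.0, 1.0]]
```

View pics/top0.png

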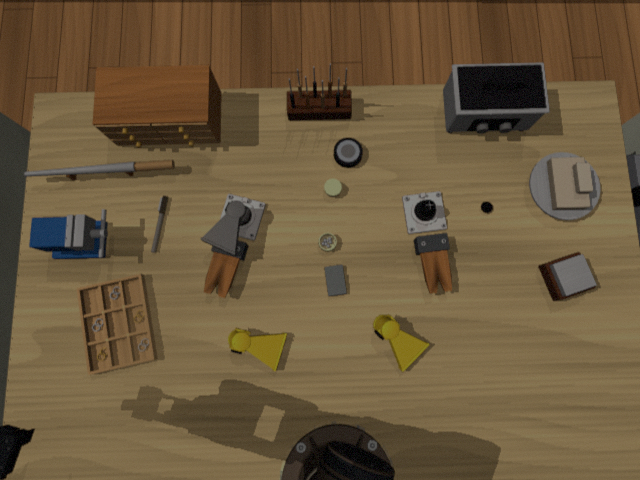

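View pics/side0.png

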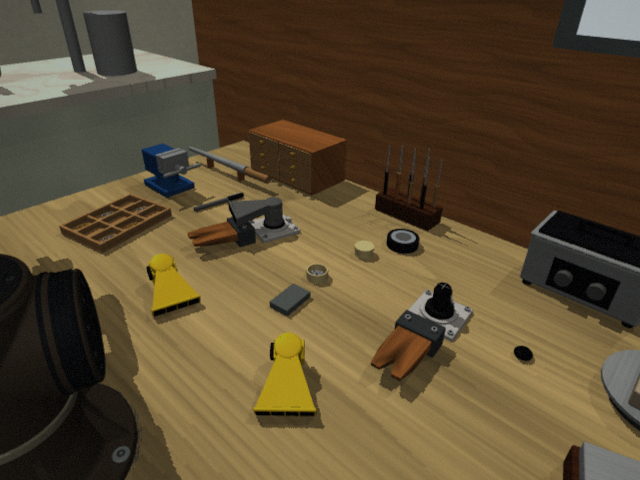

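Candidates (top view): the grey hood at (237,213) on the left station, and yellow look-alikes at (240,341) and (388,328). I choose the grey one. The free outlet is at (426,210). Next is a close crop to check this.

```bash
python3 - <<'E'
from h import *
import pickle
d=pickle.load(open('c0.pkl','rb'))
t=d['top']['frame'][...,::-1]; s=d['side']['frame'][...,::-1]
def cr(i,x,y,w=100,h=75): 
    o=cv2.resize(i[y:y+h,x:x+w],None,fx=4,fy=4,interpolation=cv2.INTER_CUBIC)
    return np.clip(o.astype(float)*1.6,0,255)
cv2.imwrite('pics/crop0.png',np.vstack([np.hstack([cr(t,190,185,100,75),cr(t,390,180)]),np.hstack([cr(s,210,180),cr(s,380,270)])]))
E
```

```text
[ WARN:0@0.163] global loadsave.cpp:1063 imwrite_ Unsupported depth image for selected encoder is fallbacked to CV_8U.
```

View pics/crop0.png

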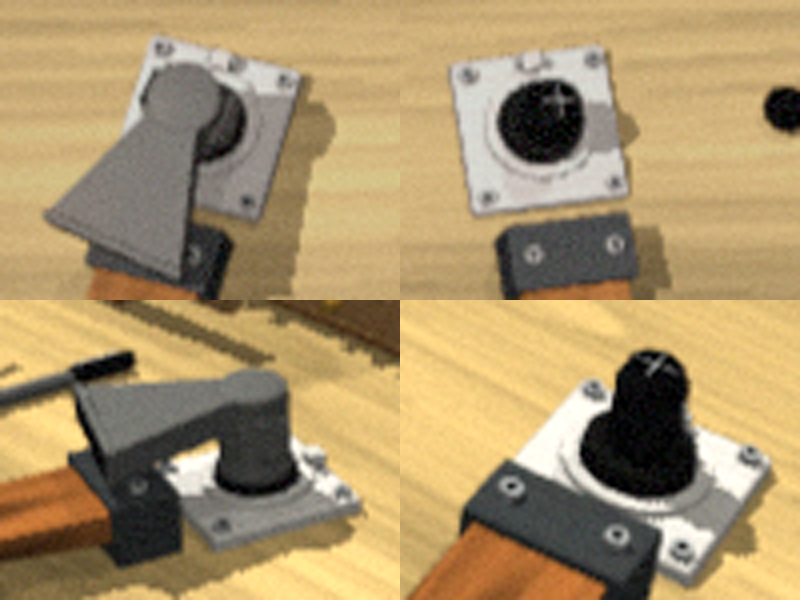

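The crop confirms the choice: grey hood on the left station (top at px (236,209), mouth edge from (201,239) to (235,254)). The right outlet is empty, with its cross at px (429.5,204.5) in top and (444,286) in side. Now triangulating.

```bash
cat >> h.py <<'E'
def tri(rays):
    A=np.zeros((3,3));b=np.zeros(3)
    for o,d in rays:
        d=d/np.linalg.norm(d);P=np.eye(3)-np.outer(d,d);A+=P;b+=P@o
    p=np.linalg.solve(A,b); return p,[np.linalg.norm(np.cross(p-o,d/np.linalg.norm(d))).round(1) for o,d in rays]
E
python3 - <<'E'
from h import *
import pickle
d=pickle.load(open('c0.pkl','rb'))
a={n:(np.array(c['world_from_camera']),c['f'],c['cx'],c['cy']) for n,c in d.items()}
R=lambda n,u,v:ray(*a[n],u,v)
T=lambda u,v,z:atz(*a['top'],u,v,z)
print('hoodtop',tri([R('top',236.3,209),R('side',273,200.75)]),T(236.3,209,78))
print('Btop',tri([R('top',429.5,204.5),R('side',444.25,285.75)]),T(429.5,204.5,72))
l,r=T(201.2,238.7,74),T(235,254.5,74); h=T(236.3,209,78)
e=r-l;print('mouth w',np.linalg.norm(e),'ang edge',np.degrees(np.arctan2(e[1],e[0])),'hood +x ang',np.degrees(np.arctan2(*(h-(l+r)/2)[[1,0]])),np.linalg.norm((h-(l+r)/2)[:2]))
for nm,cs,ox,oy in (('B',[(450,65),(605,45),(630,193),(475,213)],390,180),('A',[(152,38),(300,72),(260,218)],190,185)):
    q=[T(ox+(x-(400 if nm=='B' else 0))/4,oy+y/4,12)[:2] for x,y in cs]
    print(nm,np.mean(q,0) if nm=='B' else (q[0]+q[2])/2,[ (np.linalg.norm(q[i+1]-q[i]).round(1),np.degrees(np.arctan2(*(q[i+1]-q[i])[::-1])).round(1)) for i in range(len(q)-1)])
s=env.state();print(T(345,160,10))
E
```

```text
hoodtop (array([607.79619473, 212.73089376,  76.06923985]), [np.float64(0.6), np.float64(0.6)]) [606.7838295 212.7361874  78.       ]
Btop (array([ 609.3605713 , -230.57791755,   67.75855981]), [np.float64(0.5), np.float64(0.5)]) [ 607.88419677 -229.13565064   72.        ]
mouth w 85.36102332756309 ang edge -116.45454215848277 hood +x ang -25.683558376687447 94.3118402497083
B [ 604.95646289 -231.03184992] [(np.float64(96.1), np.float64(-83.9)), (np.float64(93.1), np.float64(-174.7)), (np.float64(94.6), np.float64(96.0))]
A [604.49730744 213.10800282] [(np.float64(92.9), np.float64(-104.7)), (np.float64(92.7), np.float64(165.0))]
[743.09137905 -41.60391706  10.        ]
```

Request:
arm_command([
  [-44,-21,0,2,1],
  [-88,-42,0,4,1],
  [-131,-63,0,6,1],
  [-175,-84,0,8,1],
  [-218,-105,0,10,1],
])

```text
t: 0.6
eef_pos: [356.0, 436.7, 182.4]
tcp_rot: [-3.141, -0.0, 2.682]
ft_force: [0.3, 0.8, -1.2]
opening: 1.001
grip_force: 0.0
```

```bash
cat >> h.py <<'E'
from scipy.spatial.transform import Rotation as Ro
def mv(x,y,z,yaw):
    s=env.state();R=Ro.from_euler('xyz',s['tcp_rot']).as_matrix()
    dy=(np.degrees(s['tcp_rot'][2])-yaw+180)%360-180
    print('t',s['t'].__round__(2),'pos',s['eef_pos'].round(1),'rot',np.degrees(s['tcp_rot']).round(2),'F',s['ft_force'].round(1),'M',s['moment'].round(2),'op',round(s['opening'],3),round(s['grip_force'],1))
    print('shift',(R.T@(np.array([x,y,z])-s['eef_pos'])).round(1),'roll',round(dy,1),'j',s['joints'].round(2))
E
python3 -c "
from h import *
mv(607,213,170,154)"
```

```text
t 0.6 pos [356.  436.7 182.4] rot [-1.7999e+02 -1.0000e-02  1.5367e+02] F [ 0.3  0.8 -1.2] M [-0.01 -0.03 -0.03] op 1.001 0.0
shift [-324.2  -89.1   12.3] roll -0.3 j [ 0.77  0.4   1.71  0.    1.03 -0.34]
```

Request:
arm_command([
  [-47,-13,0,0,1],
  [-94,-26,0,0,1],
  [-140,-39,4,0,1],
  [-187,-51,8,0,1],
  [-232,-64,12,0,1],
])

```text
t: 1.1
eef_pos: [535.9, 276.5, 170.2]
tcp_rot: [-3.142, -0.0, 2.683]
ft_force: [0.1, 0.0, 0.7]
opening: 0.999
grip_force: 0.0
```

Request:
arm_command([
  [-46,-12,0,0,1],
  [-92,-25,0,0,1],
  [-92,-25,0,0,1],
  [-92,-25,0,0,1],
])

```text
t: 1.5
eef_pos: [606.1, 214.2, 169.8]
tcp_rot: [-3.141, -0.001, 2.681]
ft_force: [-0.1, 1.2, -1.2]
opening: 1.001
grip_force: 0.0
```

```bash
python3 -c "
from h import *
mv(607,213,170,154)
import pickle
s=env.state();c=cam('wrist');pickle.dump((s,c),open('w1.pkl','wb'))
print(c['f'],c['cx'],c['cy'],np.array(c['hand_eye']).round(2).tolist())
cv2.imwrite('pics/w1.png',np.clip(c['frame'][...,::-1]*1.6,0,255).astype('uint8'))"
```

```text
t 1.5 pos [606.1 214.2 169.8] rot [-1.7996e+02 -7.0000e-02  1.5363e+02] F [-0.1  1.2 -1.2] M [-0.03  0.02 -0.02] op 1.001 0.0
shift [-1.3 -0.6 -0.2] roll -0.4 j [ 0.24  0.53  1.53  0.    1.09 -0.87]
366.5399781940183 315.62926734329733 235.15070406231249 [[0.0, -0.97, -0.24, 67.91], [1.0, -0.0, 0.0, 0.52], [-0.0, -0.24, 0.97, -200.96], [0.0, 0.0, 0.0, 1.0]]
```

View pics/w1.png

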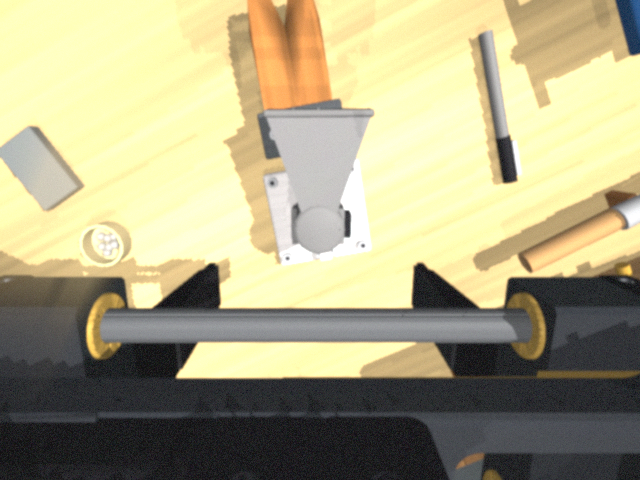

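The wrist view shows the hood right under the gripper: top disc at (320,229), mouth edge from (266,112) to (373,112), black button on the right at (347,222).

```bash
cat >> h.py <<'E'
def wT(s,c):
    M=np.eye(4);M[:3,:3]=Ro.from_euler('xyz',s['tcp_rot']).as_matrix();M[:3,3]=s['eef_pos'];return M@np.array(c['hand_eye'])
E
python3 -c "
from h import *
import pickle
s,c=pickle.load(open('w1.pkl','rb'));a=(wT(s,c),c['f'],c['cx'],c['cy'])
h=atz(*a,320,229,76);l=atz(*a,266,112,72);r=atz(*a,373,112,72);m=(l+r)/2
print(h,np.linalg.norm(r-l),np.degrees(np.arctan2(*(r-l)[[1,0]])),np.degrees(np.arctan2(*(h-m)[[1,0]])),np.linalg.norm(h-m))
d=pickle.load(open('c0.pkl','rb'));k=d['top']
print(tri([ray(*a,320,229),ray(np.array(k['world_from_camera']),k['f'],k['cx'],k['cy'],236.3,209),ray(np.array(d['side']['world_from_camera']),d['side']['f'],d['side']['cx'],d['side']['cy'],273,200.75)]))
mv(h[0],h[1],100,154)
"
```

```text
[608.02280249 217.98731766  76.        ] 82.96122446760356 63.63663845686679 -25.98726861936114 92.23160395548724
(array([609.05229162, 215.41998507,  73.55067377]), [np.float64(2.4), np.float64(2.0), np.float64(1.8)])
t 1.55 pos [605.5 215.1 170. ] rot [-1.7997e+02 -6.0000e-02  1.5371e+02] F [0.4 0.1 0.5] M [-0.01  0.05  0.05] op 1.0 0.0
shift [-1.1  3.8 70. ] roll -0.3 j [ 0.24  0.53  1.53  0.    1.09 -0.87]
```

Request:
arm_command([
  [-1,2,25,0,1],
  [-1,3,50,0,1],
  [-1,3,75,0,1],
  [-1,3,78,0,1],
  [-1,3,78,0,1],
])

```text
t: 2.05
eef_pos: [607.6, 218.2, 92.7]
tcp_rot: [-3.141, -0.001, 2.685]
ft_force: [-0.0, -0.3, 0.4]
opening: 1.003
grip_force: 0.0
```

```bash
python3 -c "
from h import *
mv(607,213,92,154)
import pickle
s=env.state();c=cam('wrist');pickle.dump((s,c),open('w2.pkl','wb'))
cv2.imwrite('pics/w2.png',cv2.resize(np.clip(c['frame'][100:340,150:470,::-1]*1.8,0,255).astype('uint8'),None,fx=2.5,fy=2.5))"
```

```text
t 2.05 pos [607.6 218.2  92.7] rot [-1.7998e+02 -4.0000e-02  1.5382e+02] F [-0.  -0.3  0.4] M [-0.06 -0.04 -0.01] op 1.003 0.0
shift [-1.8 -4.9  0.7] roll -0.2 j [ 0.24  0.61  1.6   0.    0.93 -0.87]
```

View pics/w2.png

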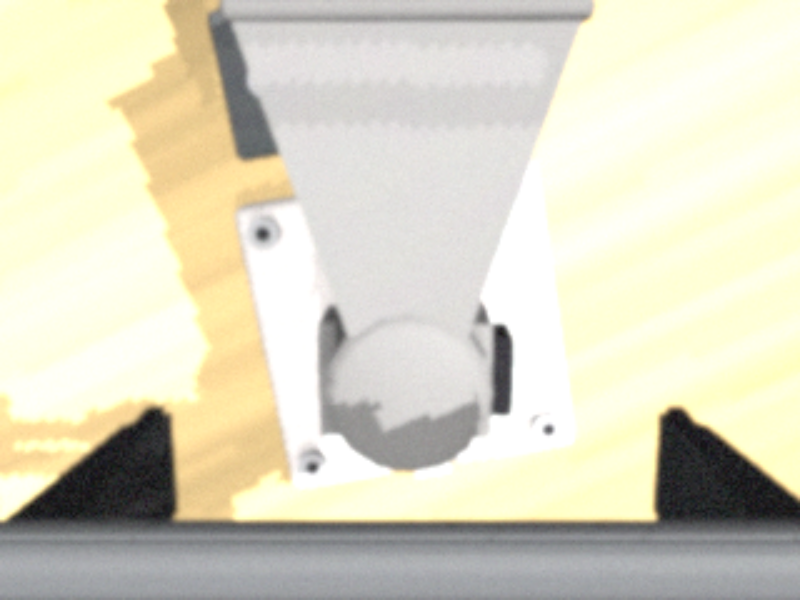

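The close crop shows the disc centre at image px (313,257), the finger inner edges at 220 and 412 (middle 316), and the lip level. Yaw is right, and the hood sits about 2 mm toward tool −y.

```bash
python3 -c "
from h import *
import pickle
s,c=pickle.load(open('w2.pkl','rb'));a=(wT(s,c),c['f'],c['cx'],c['cy'])
h=atz(*a,313.2,257.2,76);l=atz(*a,150+222/2.5,105.5,72);r=atz(*a,150+592/2.5,105.5,72);print(h,np.linalg.norm(r-l),np.linalg.norm(h-(l+r)/2),np.degrees(np.arctan2(*(h-(l+r)/2)[[1,0]])))
mv(h[0],h[1],32,154)
"
```

```text
[607.44714188 217.33552645  76.        ] 84.79744566664738 89.7402681774507 -26.10470575726381
t 2.1 pos [608.2 218.1  93.6] rot [1.7996e+02 3.0000e-02 1.5380e+02] F [ 0.3 -0.4 -0.3] M [-0.03  0.03  0.03] op 1.002 0.0
shift [ 0.3 -1.1 61.6] roll -0.2 j [ 0.24  0.61  1.59  0.    0.93 -0.87]
```

Request:
arm_command([
  [0,-2,15,0,1],
  [0,-2,30,0,1],
  [0,-2,45,0,1],
  [0,-2,60,0,1],
  [0,-2,60,0,0.75],
])

```text
t: 2.6
eef_pos: [606.3, 215.3, 30.3]
tcp_rot: [-3.14, -0.003, 2.683]
ft_force: [-0.6, -0.6, 0.6]
opening: 0.958
grip_force: 0.0
```

Request:
arm_command([
  [0,0,0,0,0.68],
  [0,0,0,0,0.68],
  [0,0,0,0,0.68],
])

```text
t: 2.9
eef_pos: [607.7, 215.6, 33.2]
tcp_rot: [3.141, 0.001, 2.683]
ft_force: [0.6, 0.0, 0.3]
opening: 0.727
grip_force: 0.0
```

```bash
python3 -c "
from h import *
mv(607,213,32,154)
import pickle
s=env.state();c=cam('wrist');pickle.dump((s,c),open('w3.pkl','wb'))
cv2.imwrite('pics/w3.png',cv2.resize(np.clip(c['frame'][170:330,215:415,::-1]*2.2,0,255).astype('uint8'),None,fx=4,fy=3.75))"
```

```text
t 2.9 pos [607.7 215.6  33.2] rot [1.7996e+02 4.0000e-02 1.5374e+02] F [0.6 0.  0.3] M [-0.04  0.01 -0.03] op 0.727 0.0
shift [-0.5 -2.6  1.2] roll -0.3 j [ 0.24  0.69  1.64  0.    0.81 -0.87]
```

View pics/w3.png

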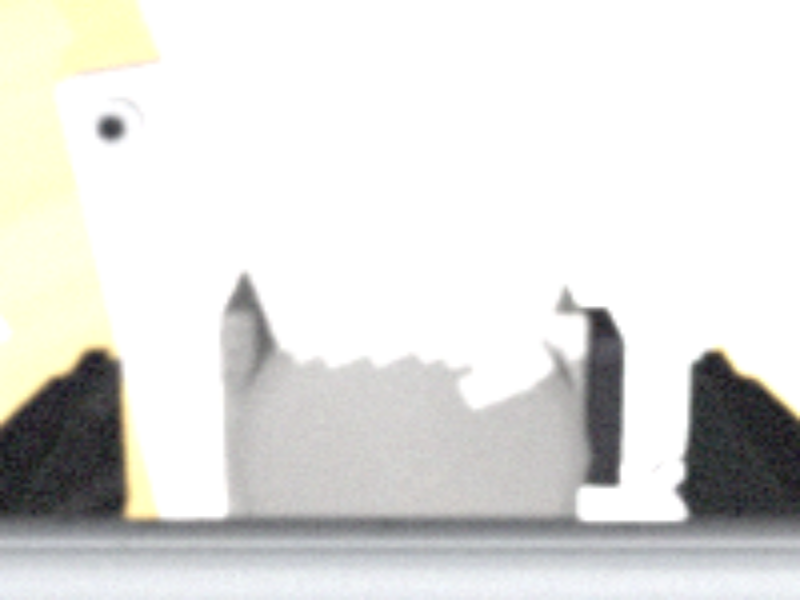

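Here the finger inner edges are at crop 122 and 690 (middle 406). The rest edge is at 222 and the button face at 622, which puts the hood axis at about 406. That is centred, so I squeeze slowly.

Request:
arm_command([
  [0,0,0,0,0.6],
  [0,0,0,0,0.58],
  [0,0,0,0,0.56],
  [0,0,0,0,0.55],
  [0,0,0,0,0.54],
])

```text
t: 3.45
eef_pos: [607.4, 215.5, 32.5]
tcp_rot: [3.142, -0.0, 2.683]
ft_force: [-0.6, 0.3, -0.5]
opening: 0.545
grip_force: 0.0
```

Request:
arm_command([
  [0,0,0,0,0.53],
  [0,0,0,0,0.52],
  [0,0,0,0,0.51],
  [0,0,0,0,0.5],
  [0,0,0,0,0.49],
])

```text
t: 3.95
eef_pos: [607.4, 215.5, 32.5]
tcp_rot: [3.142, -0.0, 2.683]
ft_force: [0.5, 0.8, -0.4]
opening: 0.493
grip_force: 0.0
```

Request:
arm_command([
  [0,0,0,0,0.47],
  [0,0,0,0,0.46],
  [0,0,0,0,0.45],
])

```text
t: 4.25
eef_pos: [607.5, 215.7, 32.6]
tcp_rot: [3.141, 0.0, 2.683]
ft_force: [1.6, 2.1, -0.4]
opening: 0.454
grip_force: 1.0
```

```bash
python3 -c "
from h import *
mv(607,213,32,154)
import pickle
s=env.state();c=cam('wrist')
print(s['tau'])
cv2.imwrite('pics/w4.png',cv2.resize(np.clip(c['frame'][170:330,215:415,::-1]*1.3,0,255).astype('uint8'),None,fx=4,fy=3.75))"
```

```text
t 4.25 pos [607.5 215.7  32.6] rot [1.7997e+02 1.0000e-02 1.5374e+02] F [ 1.6  2.1 -0.4] M [ 0.36 -0.12  0.01] op 0.454 1.0
shift [-0.7 -2.6  0.6] roll -0.3 j [ 0.24  0.69  1.64  0.    0.81 -0.87]
[-1.10136990e+00 -6.77429509e+01 -1.95330995e+01 -3.33627937e-01
  3.67471855e-01  1.67088874e-02]
```

View pics/w4.png

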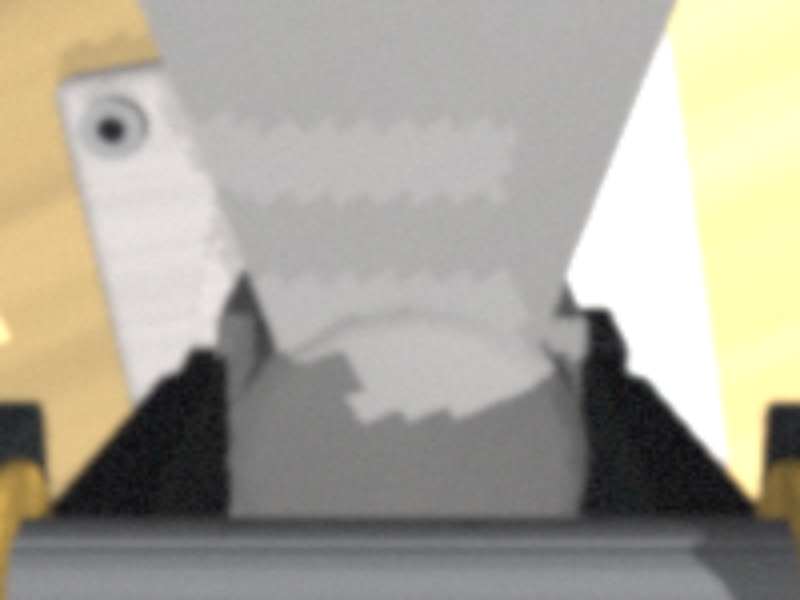

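The pads have just touched, button side first (force on the tool is +y, 2.6 N), at opening 0.454. So 52 mm corresponds to about 0.455. I keep closing gently.

Request:
arm_command([
  [0,0,0,0,0.44],
  [0,0,0,0,0.43],
  [0,0,0,0,0.42],
  [0,0,0,0,0.42],
])

```text
t: 4.7
eef_pos: [607.6, 215.8, 32.7]
tcp_rot: [3.141, 0.0, 2.683]
ft_force: [0.5, 5.2, 2.0]
opening: 0.438
grip_force: 30.0
```

Request:
arm_command([
  [0,-0.3,0,0,0.41],
  [0,-0.3,0,0,0.4],
  [0,-0.3,0,0,0.39],
  [0,-0.3,0,0,0.39],
])

```text
t: 5.1
eef_pos: [607.6, 215.6, 32.8]
tcp_rot: [3.141, 0.001, 2.683]
ft_force: [1.5, 4.9, 0.1]
opening: 0.439
grip_force: 30.0
```

```bash
python3 -c "
from h import *
mv(607,213,32,154)
c=cam('wrist')
cv2.imwrite('pics/w5.png',cv2.resize(np.clip(c['frame'][230:330,250:390,::-1]*1.8,0,255).astype('uint8'),None,fx=5.6,fy=5.6,interpolation=cv2.INTER_CUBIC))"
```

```text
t 5.1 pos [607.6 215.6  32.8] rot [1.7994e+02 3.0000e-02 1.5374e+02] F [1.5 4.9 0.1] M [ 1.06 -0.27 -0.04] op 0.439 30.0
shift [-0.6 -2.6  0.8] roll -0.3 j [ 0.24  0.69  1.64  0.    0.81 -0.87]
```

View pics/w5.png

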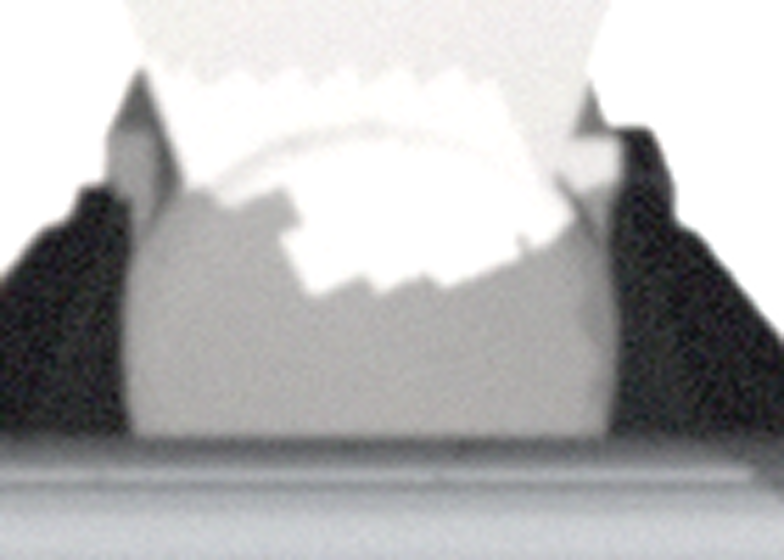

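The image shows the button edge (668) still 52 mm from the rest edge (107), so the button is not in. The finger edges lie inside both, which suggests the tips are retracted and gripping the narrower shoulder above the button. I'll open, record side views, go lower and compare them in one composite.

```bash
python3 -c "
from h import *
np.save('sA.npy',cam('side')['frame'])"
```

Request:
arm_command([
  [0,0,0,0,0.5],
  [0,0,0,0,0.56],
  [0,0,0,0,0.62],
  [0,0,4,0,0.62],
  [0,0,8,0,0.62],
])

```text
t: 5.7
eef_pos: [607.1, 215.0, 24.2]
tcp_rot: [-3.141, -0.0, 2.683]
ft_force: [0.4, -0.1, -0.8]
opening: 0.618
grip_force: 0.0
```

```bash
python3 -c "
from h import *
mv(607,213,32,154)
a=np.load('sA.npy');b=cam('side')['frame'];w=cam('wrist')['frame']
k=dict(dsize=(400,300),interpolation=cv2.INTER_CUBIC)
f=lambda i,x,y,ww,g:cv2.resize(np.clip(i[y:y+ww*3//4,x:x+ww].astype(float)*g,0,255).astype('uint8'),**k)
t=cam('top')['frame']
cv2.imwrite('pics/comp.png',np.vstack([np.hstack([f(a,225,160,100,2.2),f(b,225,160,100,2.2)]),np.hstack([f(w,245,225,140,1.2),f(w,245,225,140,2.4)])])[...,::-1])"
```

```text
t 5.7 pos [607.1 215.   24.2] rot [-1.7999e+02 -1.0000e-02  1.5373e+02] F [ 0.4 -0.1 -0.8] M [-0.01 -0.04 -0.  ] op 0.618 0.0
shift [-0.8 -1.9 -7.8] roll -0.3 j [ 0.24  0.7   1.65 -0.    0.8  -0.87]
```

View pics/comp.png

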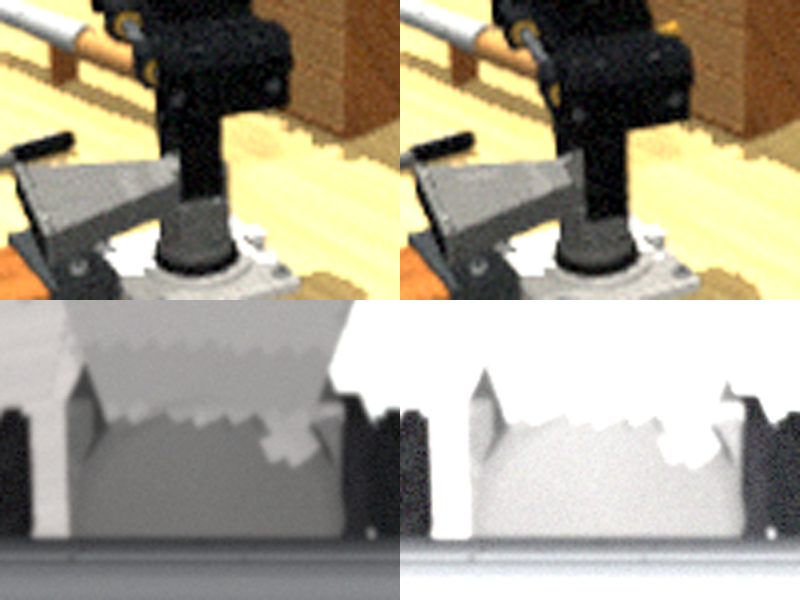

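```bash
python3 -c "
from h import *
import pickle
c=pickle.load(open('c0.pkl','rb'))['side'];a=(np.array(c['world_from_camera']),c['f'],c['cx'],c['cy'])
n=np.array([np.cos(np.radians(64)),np.sin(np.radians(64)),0]);h=np.array([607.5,215.5,0])
for nm,u,v in (('tipA',275,209.3),('tipB',276.3,214.3),('rim',274,225.5)):
  for off in (-23,-30):
    o,d=ray(*a,u,v);t=(off-(o-h)@n)/(d@n);print(nm,off,(o+d*t).round(1),((o+d*t-h)@[n[1],-n[0],0]).round(1))
"
```

```text
tipA -23 [597.8 194.7  64.4] 0.4
tipA -30 [593.  189.2  68.3] -1.5
tipB -23 [600.1 193.5  50.8] 3.0
tipB -30 [595.3 188.1  54.9] 1.0
rim -23 [594.1 196.4  22.2] -3.7
rim -30 [589.4 191.   26.4] -5.6
```

Side view: tips are about 30 mm above the TCP (squeezed at z≈64, now ≈53), so I had pinched the collar shoulder above the button (40–58). I go down another 11 mm and squeeze there.

Request:
arm_command([
  [0,0,0,0,0.68],
  [0,0,3,0,0.68],
  [0,0,6,0,0.68],
  [0,0,9,0,0.68],
  [0,0,11,0,0.66],
])

```text
t: 6.35
eef_pos: [607.1, 215.2, 13.1]
tcp_rot: [-3.141, -0.0, 2.683]
ft_force: [0.3, -0.5, -0.5]
opening: 0.665
grip_force: 0.0
```

Request:
arm_command([
  [0,0,0,0,0.62],
  [0,0,0,0,0.59],
  [0,0,0,0,0.57],
  [0,0,0,0,0.56],
  [0,0,0,0,0.55],
])

```text
t: 6.85
eef_pos: [608.0, 216.2, 13.9]
tcp_rot: [3.139, 0.001, 2.683]
ft_force: [2.4, 5.8, -0.8]
opening: 0.555
grip_force: 3.5
```

Request:
arm_command([
  [0,0,0,0,0.54],
  [0,0,0,0,0.53],
  [0,0,0,0,0.52],
  [0,0,0,0,0.52],
])

```text
t: 7.25
eef_pos: [608.0, 216.0, 14.1]
tcp_rot: [3.14, 0.001, 2.683]
ft_force: [1.8, 4.9, 0.7]
opening: 0.524
grip_force: 4.9
```

Now the button is yielding (about 5 N, opening 0.524). I keep closing.

Request:
arm_command([
  [0,0,0,0,0.51],
  [0,0,0,0,0.5],
  [0,0,0,0,0.49],
  [0,0,0,0,0.48],
  [0,0,0,0,0.47],
])

```text
t: 7.75
eef_pos: [607.3, 214.9, 13.7]
tcp_rot: [-3.142, 0.0, 2.683]
ft_force: [0.5, -1.2, 5.0]
opening: 0.482
grip_force: 30.0
```

Request:
arm_command([
  [0,0,0,0,0.46],
  [0,0,0,0,0.45],
  [0,0,0,0,0.45],
])

```text
t: 8.05
eef_pos: [607.3, 215.0, 13.6]
tcp_rot: [-3.141, 0.0, 2.683]
ft_force: [0.3, -0.5, 5.6]
opening: 0.486
grip_force: 30.0
```

Opening 0.485 (46–47 mm) at 30 N, with 5.6 N upward from the seal: the button is in and the tooth is free. Lifting straight up.

Request:
arm_command([
  [0,0,-1,0,0.45],
  [0,0,-2,0,0.45],
  [0,0,-4,0,0.45],
  [0,0,-6,0,0.45],
])

```text
t: 8.45
eef_pos: [607.0, 215.2, 19.2]
tcp_rot: [-3.141, -0.001, 2.683]
ft_force: [1.8, 0.2, -3.3]
opening: 0.482
grip_force: 30.0
```

Request:
arm_command([
  [0,0,-8,0,0.45],
  [0,0,-16,0,0.45],
  [0,0,-24,0,0.45],
  [0,0,-32,0,0.45],
  [0,0,-40,0,0.45],
])

```text
t: 8.95
eef_pos: [607.1, 215.2, 60.4]
tcp_rot: [3.142, -0.0, 2.683]
ft_force: [-0.3, 0.7, -2.6]
opening: 0.483
grip_force: 30.0
```

Request:
arm_command([
  [0,0,-10,0,0.45],
  [0,0,-20,0,0.45],
  [0,0,-35,0,0.45],
  [0,0,-50,0,0.45],
  [0,0,-60,0,0.45],
])

```text
t: 9.45
eef_pos: [607.6, 215.3, 121.4]
tcp_rot: [3.141, 0.001, 2.683]
ft_force: [-0.0, -0.4, -2.1]
opening: 0.484
grip_force: 30.0
```

```bash
python3 -c "
from h import *
mv(607.5,-230,120,185.7)
c=cam('side');cv2.imwrite('pics/l.png',c['frame'][...,::-1])
np.save('sL.npy',c['frame'])"
```

```text
t 9.45 pos [607.6 215.3 121.4] rot [1.7994e+02 6.0000e-02 1.5374e+02] F [-0.  -0.4 -2.1] M [-0.07 -0.08 -0.01] op 0.484 30.0
shift [-197.  -399.4    1.2] roll -32.0 j [ 0.24  0.58  1.57  0.    0.99 -0.87]
```

Request:
arm_command([
  [-16,-34,0,-3,0.45],
  [-36,-76,0,-7,0.45],
  [-56,-118,0,-11,0.45],
  [-72,-152,0,-14,0.45],
  [-80,-170,0,-16,0.45],
])

```text
t: 10.0
eef_pos: [603.6, 24.5, 119.6]
tcp_rot: [-3.141, -0.0, 2.963]
ft_force: [-0.3, 0.7, -1.8]
opening: 0.484
grip_force: 30.0
```

```bash
python3 -c "
from h import *
mv(601.3,-159,105,185.7)"
```

```text
t 10.0 pos [603.6  24.5 119.6] rot [-1.7999e+02 -1.0000e-02  1.6974e+02] F [-0.3  0.7 -1.8] M [ 0.06 -0.11  0.05] op 0.484 30.0
shift [ -30.5 -180.9   14.6] roll -16.0 j [-0.07  0.53  1.68 -0.    0.93 -1.46]
```

Request:
arm_command([
  [-6,-34,2,-3,0.45],
  [-14,-80,5,-7,0.45],
  [-22,-126,10,-11,0.45],
  [-28,-165,14,-15,0.45],
  [-30,-181,15,-16,0.45],
])

```text
t: 10.5
eef_pos: [600.6, -159.5, 104.0]
tcp_rot: [-3.142, -0.0, -3.042]
ft_force: [0.5, 0.2, -1.7]
opening: 0.489
grip_force: 30.0
```

Request:
arm_command([
  [0,0,0,0,0.45],
  [0,0,0,0,0.45],
])

```text
t: 10.7
eef_pos: [600.9, -155.9, 104.4]
tcp_rot: [3.141, -0.0, -3.043]
ft_force: [0.6, -0.5, -2.1]
opening: 0.487
grip_force: 30.0
```

```bash
python3 -c "
from h import *
import pickle
mv(608.3,-228.7,105,185.7)
s=env.state();c=cam('wrist');pickle.dump((s,c),open('w6.pkl','wb'))
w=c['frame'];b=cam('side')['frame']
W=cv2.resize(np.clip(w[130:330,40:310].astype(float)*1.7,0,255).astype('uint8'),None,fx=2.9,fy=2.9,interpolation=cv2.INTER_CUBIC)
cv2.imwrite('pics/w6.png',W[...,::-1])"
```

```text
t 10.7 pos [ 600.9 -155.9  104.4] rot [ 1.7997e+02 -2.0000e-02 -1.7433e+02] F [ 0.6 -0.5 -2.1] M [ 0.08 -0.03 -0.01] op 0.487 30.0
shift [ -0.2 -73.2  -0.6] roll -0.0 j [-0.36  0.57  1.65  0.    0.92 -2.03]
```

View pics/w6.png

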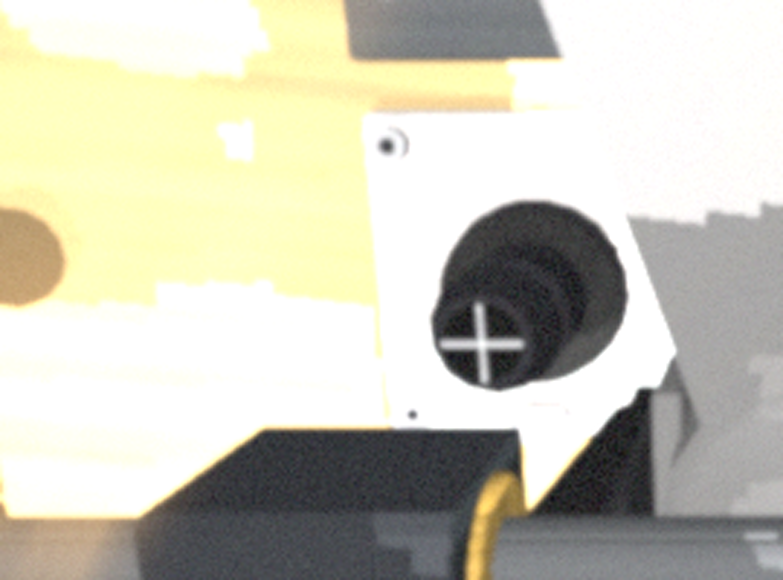

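The wrist view shows the free outlet's cross at px (206.0,248.6). The block edge is level in the image, so the yaw matches.

```bash
python3 -c "
from h import *
import pickle
s,c=pickle.load(open('w6.pkl','rb'));a=(wT(s,c),c['f'],c['cx'],c['cy'])
d=pickle.load(open('c0.pkl','rb'));g=lambda n,u,v:ray(np.array(d[n]['world_from_camera']),d[n]['f'],d[n]['cx'],d[n]['cy'],u,v)
for z in (66,72,78): 
  t=g('top',429.5,204.5);sd=g('side',444.25,285.75)
  print(z,atz(*a,206,248.6,z),(t[0]+t[1]*(z-t[0][2])/t[1][2]),(sd[0]+sd[1]*(z-sd[0][2])/sd[1][2]))
t=g('top',236.3,209);sd=g('side',273,200.75);z=77
print('A',(t[0]+t[1]*(z-t[0][2])/t[1][2]),(sd[0]+sd[1]*(z-sd[0][2])/sd[1][2]))
print(tri([ray(*a,206,248.6),g('top',429.5,204.5),g('side',444.25,285.75)]))
"
```

```text
66 [ 609.56199199 -228.92886518   66.        ] [ 609.46519733 -230.54169183   66.        ] [ 612.11121905 -229.95908824   66.        ]
72 [ 607.65934437 -227.25043074   72.        ] [ 607.88419677 -229.13565064   72.        ] [ 604.55366663 -233.13733662   72.        ]
78 [ 605.75669675 -225.5719963    78.        ] [ 606.30319622 -227.72960945   78.        ] [ 596.99611421 -236.31558501   78.        ]
A [607.04779683 212.9300336   77.        ] [607.16332949 211.05576736  77.        ]
(array([ 609.62475273, -229.93070451,   67.00976544]), [np.float64(1.3), np.float64(0.6), np.float64(1.1)])
```

Request:
arm_command([
  [0,-25,0,0,0.45],
  [-1,-60,0,0,0.45],
  [-1,-73.5,0,0,0.45],
  [-1,-73.5,15,0,0.45],
  [-1,-73.5,33,0,0.45],
])

```text
t: 11.3
eef_pos: [609.4, -227.9, 70.8]
tcp_rot: [3.141, 0.001, -3.041]
ft_force: [0.2, 0.7, -2.7]
opening: 0.488
grip_force: 30.0
```

Request:
arm_command([
  [0,0,0,0,0.45],
  [0,0,4,0,0.45],
  [0,0,8,0,0.45],
])

```text
t: 11.6
eef_pos: [609.8, -228.4, 63.7]
tcp_rot: [-3.141, 0.001, -3.041]
ft_force: [0.0, -0.3, -1.3]
opening: 0.486
grip_force: 30.0
```

```bash
python3 -c "
from h import *
mv(609.3,-229,60,185.7)"
```

```text
t 11.6 pos [ 609.8 -228.4   63.7] rot [-1.7999e+02  4.0000e-02 -1.7421e+02] F [ 0.  -0.3 -1.3] M [ 0.09 -0.08  0.01] op 0.486 30.0
shift [ 0.5 -0.6  3.7] roll 0.1 j [-0.46  0.66  1.6   0.    0.88 -2.13]
```

Lowering slowly and watching the forces.

Request:
arm_command([
  [0,0,2,0,0.45],
  [0,0,4,0,0.45],
  [0,0,6,0,0.45],
  [0,0,8,0,0.45],
])

```text
t: 12.0
eef_pos: [609.5, -229.2, 55.5]
tcp_rot: [-3.141, 0.0, -3.041]
ft_force: [0.1, -0.4, -1.6]
opening: 0.486
grip_force: 30.0
```

Request:
arm_command([
  [0,0,2,0,0.45],
  [0,0,4,0,0.45],
  [0,0,4,0,0.45],
])

```text
t: 12.3
eef_pos: [609.2, -229.4, 51.3]
tcp_rot: [-3.141, -0.0, -3.041]
ft_force: [-1.4, -1.6, -2.5]
opening: 0.48
grip_force: 30.0
```

Request:
arm_command([
  [0.4,-0.4,1,0,0.45],
  [0.4,-0.4,2,0,0.45],
  [0.4,-0.4,4,0,0.45],
  [0.4,-0.4,4,0,0.45],
])

```text
t: 12.7
eef_pos: [608.8, -229.7, 47.2]
tcp_rot: [3.142, -0.0, -3.041]
ft_force: [-2.8, -3.1, -2.6]
opening: 0.486
grip_force: 30.0
```

```bash
python3 -c "
from h import *
mv(609.3,-229,60,185.7)"
```

```text
t 12.7 pos [ 608.8 -229.7   47.2] rot [ 1.8000e+02 -3.0000e-02 -1.7426e+02] F [-2.8 -3.1 -2.6] M [-0.75  0.45  0.01] op 0.486 30.0
shift [ -0.5   0.7 -12.8] roll 0.0 j [-0.46  0.68  1.62 -0.    0.85 -2.13]
```

Request:
arm_command([
  [0.3,-0.3,0,0,0.45],
  [0.6,-0.6,0,0,0.45],
  [0.6,-0.6,0,0,0.45],
])

```text
t: 13.0
eef_pos: [608.6, -230.0, 47.5]
tcp_rot: [3.141, 0.0, -3.041]
ft_force: [-0.1, -0.6, -2.3]
opening: 0.487
grip_force: 30.0
```

Request:
arm_command([
  [0,0,2,0,0.45],
  [0,0,4,0,0.45],
  [0,0,6,0,0.45],
  [0,0,6,0,0.45],
])

```text
t: 13.4
eef_pos: [608.4, -230.0, 41.1]
tcp_rot: [3.141, -0.0, -3.041]
ft_force: [-0.3, -0.7, -2.5]
opening: 0.486
grip_force: 30.0
```

The outlet is in the bore with no side load. Down to near the seal, then in millimetre steps.

Request:
arm_command([
  [0,0,3,0,0.45],
  [0,0,6,0,0.45],
  [0,0,8,0,0.45],
  [0,0,10,0,0.45],
])

```text
t: 13.8
eef_pos: [608.5, -230.2, 31.2]
tcp_rot: [3.141, -0.0, -3.041]
ft_force: [0.5, -1.0, -1.8]
opening: 0.489
grip_force: 30.0
```

Request:
arm_command([
  [0,0,1,0,0.45],
  [0,0,2,0,0.45],
  [0,0,3,0,0.45],
  [0,0,3,0,0.45],
])

```text
t: 14.2
eef_pos: [608.5, -230.2, 28.4]
tcp_rot: [3.141, -0.0, -3.041]
ft_force: [0.0, -0.0, -2.3]
opening: 0.485
grip_force: 30.0
```

Request:
arm_command([
  [0,0,1,0,0.45],
  [0,0,2,0,0.45],
  [0,0,2,0,0.45],
])

```text
t: 14.5
eef_pos: [608.5, -230.2, 26.4]
tcp_rot: [3.141, -0.0, -3.041]
ft_force: [0.1, 0.2, -2.4]
opening: 0.481
grip_force: 30.0
```

Request:
arm_command([
  [0,0,1,0,0.45],
  [0,0,2,0,0.45],
  [0,0,2,0,0.45],
])

```text
t: 14.8
eef_pos: [608.4, -230.2, 24.3]
tcp_rot: [3.141, -0.0, -3.041]
ft_force: [0.7, 0.0, -1.8]
opening: 0.487
grip_force: 30.0
```

Request:
arm_command([
  [0,0,1,0,0.45],
  [0,0,1,0,0.45],
])

```text
t: 15.0
eef_pos: [608.5, -230.2, 23.4]
tcp_rot: [3.141, -0.0, -3.041]
ft_force: [0.2, 0.6, -2.0]
opening: 0.484
grip_force: 30.0
```

Request:
arm_command([
  [0,0,1,0,0.45],
  [0,0,1,0,0.45],
])

```text
t: 15.2
eef_pos: [608.5, -230.2, 22.4]
tcp_rot: [3.141, -0.0, -3.041]
ft_force: [-0.0, -0.3, -1.5]
opening: 0.485
grip_force: 30.0
```

Request:
arm_command([
  [0,0,1,0,0.45],
  [0,0,1,0,0.45],
])

```text
t: 15.4
eef_pos: [608.5, -230.2, 21.4]
tcp_rot: [3.141, -0.0, -3.041]
ft_force: [0.4, -0.2, -2.0]
opening: 0.483
grip_force: 30.0
```

Request:
arm_command([
  [0,0,1,0,0.45],
  [0,0,1,0,0.45],
])

```text
t: 15.6
eef_pos: [608.4, -230.2, 20.4]
tcp_rot: [3.141, -0.0, -3.041]
ft_force: [-0.2, 0.4, -2.3]
opening: 0.489
grip_force: 30.0
```

Request:
arm_command([
  [0,0,1,0,0.45],
  [0,0,1,0,0.45],
])

```text
t: 15.8
eef_pos: [608.5, -230.2, 19.4]
tcp_rot: [3.141, -0.0, -3.041]
ft_force: [-0.2, -0.5, -2.2]
opening: 0.482
grip_force: 30.0
```

Request:
arm_command([
  [0,0,1,0,0.45],
  [0,0,1,0,0.45],
])

```text
t: 16.0
eef_pos: [608.4, -230.2, 18.4]
tcp_rot: [3.141, -0.0, -3.041]
ft_force: [-0.1, -0.6, -0.5]
opening: 0.486
grip_force: 30.0
```

Request:
arm_command([
  [0,0,1,0,0.45],
  [0,0,1,0,0.45],
])

```text
t: 16.2
eef_pos: [608.2, -230.2, 17.4]
tcp_rot: [3.141, -0.001, -3.041]
ft_force: [-1.5, -0.4, -0.1]
opening: 0.486
grip_force: 30.0
```

Request:
arm_command([
  [0,0,0.5,0,0.45],
  [0,0,0.5,0,0.45],
])

```text
t: 16.4
eef_pos: [608.3, -230.2, 17.0]
tcp_rot: [3.141, -0.0, -3.041]
ft_force: [-3.9, -1.5, 1.5]
opening: 0.485
grip_force: 30.0
```

Request:
arm_command([
  [0.4,0,0.4,0,0.45],
  [0.5,-0.2,0.4,0,0.45],
])

```text
t: 16.6
eef_pos: [607.9, -230.4, 16.5]
tcp_rot: [3.141, -0.0, -3.042]
ft_force: [-2.8, -0.4, -0.8]
opening: 0.488
grip_force: 30.0
```

Request:
arm_command([
  [0.2,0,0.5,0,0.45],
  [0.2,0,0.5,0,0.45],
])

```text
t: 16.8
eef_pos: [607.9, -230.4, 16.1]
tcp_rot: [3.141, 0.0, -3.041]
ft_force: [-2.3, 0.8, 0.5]
opening: 0.486
grip_force: 30.0
```

Request:
arm_command([
  [0.3,0,0.5,0,0.45],
  [0.3,0,0.5,0,0.45],
])

```text
t: 17.0
eef_pos: [607.8, -230.5, 15.8]
tcp_rot: [-3.142, 0.001, -3.041]
ft_force: [-1.4, 0.7, 2.5]
opening: 0.486
grip_force: 30.0
```

Request:
arm_command([
  [0.1,0,0.5,0,0.45],
  [0.1,0,0.5,0,0.45],
])

```text
t: 17.2
eef_pos: [607.7, -230.6, 15.3]
tcp_rot: [-3.141, 0.001, -3.041]
ft_force: [-1.4, 1.4, 3.3]
opening: 0.485
grip_force: 30.0
```

Request:
arm_command([
  [0,0,0.5,0,0.45],
  [0,0,0.5,0,0.45],
])

```text
t: 17.4
eef_pos: [607.7, -230.6, 14.8]
tcp_rot: [-3.141, 0.001, -3.041]
ft_force: [-0.6, 0.9, 5.3]
opening: 0.489
grip_force: 30.0
```

Request:
arm_command([
  [0,0,0.5,0,0.45],
  [0,0,0.5,0,0.45],
])

```text
t: 17.6
eef_pos: [607.7, -230.6, 14.4]
tcp_rot: [-3.141, 0.001, -3.041]
ft_force: [-2.6, 1.9, 5.7]
opening: 0.488
grip_force: 30.0
```

Request:
arm_command([
  [0,0,0.3,0,0.45],
  [0,0,0.3,0,0.45],
])

```text
t: 17.8
eef_pos: [607.7, -230.6, 14.1]
tcp_rot: [-3.141, 0.001, -3.041]
ft_force: [-1.1, 2.0, 5.4]
opening: 0.487
grip_force: 30.0
```

Request:
arm_command([
  [0.1,-0.1,0.5,0,0.45],
  [0.1,-0.1,0.5,0,0.45],
])

```text
t: 18.0
eef_pos: [607.7, -230.7, 13.7]
tcp_rot: [-3.141, 0.001, -3.041]
ft_force: [-1.2, 1.5, 6.6]
opening: 0.485
grip_force: 30.0
```

Request:
arm_command([
  [0.1,-0.1,0.4,0,0.45],
  [0.1,-0.1,0.4,0,0.45],
  [0.1,-0.1,0.4,0,0.45],
])

```text
t: 18.3
eef_pos: [607.7, -230.7, 13.4]
tcp_rot: [-3.141, 0.001, -3.041]
ft_force: [-1.2, 1.7, 8.0]
opening: 0.484
grip_force: 30.0
```

Request:
arm_command([
  [0,0,0.4,0,0.45],
  [0,0,0.4,0,0.45],
  [0,0,0.4,0,0.45],
])

```text
t: 18.6
eef_pos: [607.7, -230.7, 13.1]
tcp_rot: [-3.141, 0.001, -3.041]
ft_force: [-0.8, 2.7, 8.6]
opening: 0.485
grip_force: 30.0
```

Request:
arm_command([
  [0,0,0.3,0,0.45],
  [0,0,0.3,0,0.45],
  [0,0,0.3,0,0.45],
])

```text
t: 18.9
eef_pos: [607.7, -230.7, 12.9]
tcp_rot: [-3.141, 0.001, -3.041]
ft_force: [-1.2, 2.2, 9.5]
opening: 0.485
grip_force: 30.0
```

Seal load is now about 11 N. I release the button while holding this height, so the tooth can snap in.

Request:
arm_command([
  [0,0,0,0,0.5],
  [0,0,0,0,0.53],
  [0,0,0,0,0.56],
  [0,0,0,0,0.6],
  [0,0,0,0,0.7],
])

```text
t: 19.4
eef_pos: [607.3, -230.9, 11.9]
tcp_rot: [-3.141, 0.0, -3.041]
ft_force: [-0.1, -0.6, -0.5]
opening: 0.636
grip_force: 0.0
```

Request:
arm_command([
  [0,0,-3,0,0.75],
  [0,0,-15,0,0.75],
  [0,0,-35,0,0.75],
  [0,0,-55,0,0.75],
  [0,0,-75,0,0.75],
])

```text
t: 19.9
eef_pos: [607.3, -230.9, 88.9]
tcp_rot: [-3.141, 0.001, -3.042]
ft_force: [-0.1, 0.8, 0.6]
opening: 0.75
grip_force: 0.0
```

```bash
python3 -c "
from h import *
mv(607.7,-230.7,80,185.7)
np.save('r1.npy',cam('side')['frame'])"
```

```text
t 19.9 pos [ 607.3 -230.9   88.9] rot [-1.7998e+02  3.0000e-02 -1.7427e+02] F [-0.1  0.8  0.6] M [ 0.    0.07 -0.02] op 0.75 0.0
shift [-0.4  0.2  8.9] roll 0.0 j [-0.46  0.62  1.59 -0.    0.93 -2.14]
```

Released; now I shut the fingers above the hood and find the shut tips' height in the side image, ready for a gentle check press on hood_top.

Request:
arm_command([
  [0,0,-15,0,0.5],
  [0,0,-25,0,0.3],
  [0,0,-25,0,0.1],
  [0,0,-25,0,0],
  [0,0,-25,0,0],
])

```text
t: 20.45
eef_pos: [606.9, -230.6, 111.4]
tcp_rot: [3.141, -0.001, -3.041]
ft_force: [-0.3, -0.9, 0.1]
opening: 0.382
grip_force: 0.0
```

Request:
arm_command([
  [0,0,0,0,0],
  [0,0,0,0,0],
  [0,0,0,0,0],
  [0,0,0,0,0],
  [0,0,0,0,0],
])

```text
t: 20.95
eef_pos: [607.2, -230.7, 112.2]
tcp_rot: [3.141, 0.0, -3.041]
ft_force: [-0.4, 0.1, -0.7]
opening: 0.013
grip_force: 0.0
```

```bash
python3 -c "
from h import *
mv(607.7,-230.7,80,185.7)
c=cam('side');W=np.linalg.inv(np.array(c['world_from_camera']));p=env.state()['eef_pos']
for z in range(60,190,4):
    q=W@[p[0],p[1],z,1];u=c['f']*q[0]/q[2]+c['cx'];v=c['f']*q[1]/q[2]+c['cy']
    print(z,(round(u),round(v)),c['frame'][round(v)-1:round(v)+2,round(u)-2:round(u)+3].mean((0,1)).round().astype(int),end=' ; ')
cv2.imwrite('pics/last.png',c['frame'][...,::-1])"
```

```text
t 20.95 pos [ 607.2 -230.7  112.2] rot [ 179.99    0.   -174.26] F [-0.4  0.1 -0.7] M [0.07 0.03 0.01] op 0.013 0.0
shift [-0.5 -0.  32.2] roll 0.0 j [-0.46  0.6   1.57  0.    0.98 -2.14]
60 (443, 290) [83 84 80] ; 64 (443, 288) [83 83 79] ; 68 (443, 286) [85 85 81] ; 72 (444, 284) [85 85 81] ; 76 (444, 283) [86 85 82] ; 80 (445, 281) [85 85 81] ; 84 (445, 279) [84 83 80] ; 88 (445, 277) [98 92 81] ; 92 (446, 275) [150 129  86] ; 96 (446, 273) [165 141  89] ; 100 (446, 272) [166 142  90] ; 104 (447, 270) [166 140  89] ; 108 (447, 268) [164 139  88] ; 112 (448, 266) [165 140  89] ; 116 (448, 264) [164 139  88] ; 120 (448, 262) [157 133  83] ; 124 (449, 260) [155 131  82] ; 128 (449, 258) [160 136  85] ; 132 (450, 256) [162 138  86] ; 136 (450, 254) [135 114  71] ; 140 (450, 252) [51 44 28] ; 144 (451, 250) [13 11  9] ; 148 (451, 248) [6 7 5] ; 152 (452, 246) [7 7 7] ; 156 (452, 244) [6 6 6] ; 160 (452, 242) [5 6 5] ; 164 (453, 240) [3 4 4] ; 168 (453, 238) [4 5 5] ; 172 (454, 236) [4 3 4] ; 176 (454, 234) [6 5 6] ; 180 (454, 232) [6 6 6] ; 184 (455, 230) [6 5 5] ; 188 (455, 227) [6 5 5] ;
```

Shut tips are at about z 139 with the TCP at 112, and the hood top is at about 78, so contact should come near TCP 51. I approach to 62 and then creep.

Request:
arm_command([
  [0,0,15,0,0],
  [0,0,30,0,0],
  [0,0,42,0,0],
  [0,0,50,0,0],
])

```text
t: 21.4
eef_pos: [606.9, -230.6, 60.7]
tcp_rot: [3.141, -0.001, -3.041]
ft_force: [0.2, -0.0, -0.6]
opening: 0.005
grip_force: 0.0
```

Request:
arm_command([
  [0,0,1,0,0],
  [0,0,2,0,0],
  [0,0,3,0,0],
])

```text
t: 21.7
eef_pos: [607.6, -230.9, 59.6]
tcp_rot: [-3.141, 0.001, -3.041]
ft_force: [0.7, 0.2, 0.3]
opening: 0.008
grip_force: 0.0
```

Request:
arm_command([
  [0,0,1,0,0],
  [0,0,2,0,0],
])

```text
t: 21.9
eef_pos: [607.4, -230.8, 57.5]
tcp_rot: [-3.141, 0.001, -3.041]
ft_force: [-0.1, -0.1, -0.7]
opening: 0.002
grip_force: 0.0
```

Request:
arm_command([
  [0,0,1,0,0],
  [0,0,2,0,0],
])

```text
t: 22.1
eef_pos: [607.3, -230.8, 55.2]
tcp_rot: [-3.142, 0.0, -3.041]
ft_force: [0.6, 0.1, 0.9]
opening: 0.002
grip_force: 0.0
```

Request:
arm_command([
  [0,0,1,0,0],
  [0,0,1,0,0],
])

```text
t: 22.3
eef_pos: [607.2, -230.7, 54.1]
tcp_rot: [3.141, -0.0, -3.041]
ft_force: [-0.2, 0.0, 0.5]
opening: 0.006
grip_force: 0.0
```

Request:
arm_command([
  [0,0,1,0,0],
  [0,0,1,0,0],
])

```text
t: 22.5
eef_pos: [607.2, -230.7, 53.1]
tcp_rot: [3.141, -0.0, -3.041]
ft_force: [-0.2, -0.3, 0.3]
opening: 0.007
grip_force: 0.0
```

Request:
arm_command([
  [0,0,1,0,0],
  [0,0,1,0,0],
])

```text
t: 22.7
eef_pos: [607.2, -230.7, 52.1]
tcp_rot: [3.141, -0.0, -3.041]
ft_force: [0.6, -1.8, -0.8]
opening: 0.005
grip_force: 0.0
```

Request:
arm_command([
  [0,0,0.7,0,0],
  [0,0,0.7,0,0],
])

```text
t: 22.9
eef_pos: [607.3, -230.7, 51.5]
tcp_rot: [3.141, 0.0, -3.041]
ft_force: [-0.2, -0.2, -1.2]
opening: 0.005
grip_force: 0.0
```

Request:
arm_command([
  [0,0,0.7,0,0],
  [0,0,0.7,0,0],
])

```text
t: 23.1
eef_pos: [607.3, -230.7, 50.7]
tcp_rot: [3.141, 0.0, -3.041]
ft_force: [0.0, 0.0, -0.3]
opening: 0.007
grip_force: 0.0
```

Request:
arm_command([
  [0,0,0.7,0,0],
  [0,0,0.7,0,0],
])

```text
t: 23.3
eef_pos: [607.2, -230.7, 50.0]
tcp_rot: [3.141, -0.0, -3.041]
ft_force: [-1.0, 0.4, 0.5]
opening: 0.009
grip_force: 0.0
```

Request:
arm_command([
  [0,0,0.7,0,0],
  [0,0,0.7,0,0],
])

```text
t: 23.5
eef_pos: [607.2, -230.7, 49.3]
tcp_rot: [3.141, -0.0, -3.041]
ft_force: [-0.1, 0.2, 1.0]
opening: 0.007
grip_force: 0.0
```

Request:
arm_command([
  [0,0,0.7,0,0],
  [0,0,0.7,0,0],
])

```text
t: 23.7
eef_pos: [607.3, -230.7, 48.6]
tcp_rot: [3.141, 0.0, -3.041]
ft_force: [-0.1, -0.1, -0.0]
opening: 0.006
grip_force: 0.0
```

Request:
arm_command([
  [0,0,0.8,0,0],
  [0,0,0.8,0,0],
])

```text
t: 23.9
eef_pos: [607.2, -230.7, 47.8]
tcp_rot: [3.141, -0.0, -3.041]
ft_force: [0.7, -0.5, -0.3]
opening: 0.004
grip_force: 0.0
```

Request:
arm_command([
  [0,0,0.8,0,0],
  [0,0,0.8,0,0],
])

```text
t: 24.1
eef_pos: [607.2, -230.7, 47.0]
tcp_rot: [3.141, -0.0, -3.041]
ft_force: [-0.5, -0.5, 0.3]
opening: 0.001
grip_force: 0.0
```

Request:
arm_command([
  [0,0,0.8,0,0],
  [0,0,0.8,0,0],
])

```text
t: 24.3
eef_pos: [607.2, -230.7, 46.2]
tcp_rot: [3.141, -0.0, -3.041]
ft_force: [-0.3, -0.3, 1.3]
opening: 0.002
grip_force: 0.0
```

Request:
arm_command([
  [0,0,0.6,0,0],
  [0,0,0.6,0,0],
])

```text
t: 24.5
eef_pos: [607.3, -230.8, 45.7]
tcp_rot: [3.142, 0.0, -3.041]
ft_force: [-0.0, 0.0, -0.3]
opening: 0.007
grip_force: 0.0
```

Request:
arm_command([
  [0,0,0.6,0,0],
  [0,0,0.6,0,0],
])

```text
t: 24.7
eef_pos: [607.2, -230.7, 45.0]
tcp_rot: [3.141, -0.0, -3.041]
ft_force: [0.4, 0.4, -0.1]
opening: 0.003
grip_force: 0.0
```

Request:
arm_command([
  [0,0,0.8,0,0],
  [0,0,0.8,0,0],
])

```text
t: 24.9
eef_pos: [607.4, -230.8, 44.6]
tcp_rot: [-3.142, 0.0, -3.041]
ft_force: [-0.4, 1.3, 2.4]
opening: 0.01
grip_force: 1.5
```

Request:
arm_command([
  [0,0,0.8,0,0],
  [0,0,0.8,0,0],
])

```text
t: 25.1
eef_pos: [607.5, -230.8, 44.2]
tcp_rot: [-3.141, 0.001, -3.041]
ft_force: [-1.9, 0.9, 6.6]
opening: 0.007
grip_force: 3.5
```

```bash
python3 -c "
from h import *
c=cam('side');W=np.linalg.inv(np.array(c['world_from_camera']));p=env.state()['eef_pos'];print(p)
for z in range(50,100,2):
    q=W@[p[0],p[1],z,1];u=c['f']*q[0]/q[2]+c['cx'];v=c['f']*q[1]/q[2]+c['cy']
    print(z,c['frame'][round(v),round(u)-2:round(u)+3].mean(0).round().astype(int),end=' ; ')"
```

```text
[ 607.50779197 -230.82324892   44.20296933]
50 [47 47 46] ; 52 [49 50 47] ; 54 [51 50 48] ; 56 [51 50 48] ; 58 [51 51 48] ; 60 [52 52 50] ; 62 [53 53 51] ; 64 [52 53 50] ; 66 [48 49 46] ; 68 [39 39 37] ; 70 [23 24 23] ; 72 [12 11 12] ; 74 [12 11 12] ; 76 [6 7 8] ; 78 [6 4 5] ; 80 [6 7 6] ; 82 [10  9  8] ; 84 [5 5 6] ; 86 [5 6 5] ; 88 [8 8 7] ; 90 [4 5 5] ; 92 [4 5 6] ; 94 [7 7 7] ; 96 [6 5 6] ; 98 [6 6 8] ;
```

Contact with hood_top at TCP 44.8. Pressing on to about 13 N.

Request:
arm_command([
  [0,0,0.4,0,0],
  [0,0,0.4,0,0],
])

```text
t: 25.35
eef_pos: [607.5, -230.8, 44.0]
tcp_rot: [-3.141, 0.001, -3.041]
ft_force: [-2.2, 0.8, 9.4]
opening: 0.006
grip_force: 4.5
```

Request:
arm_command([
  [0,0,0.4,0,0],
  [0,0,0.4,0,0],
])

```text
t: 25.55
eef_pos: [607.5, -230.8, 43.7]
tcp_rot: [-3.141, 0.001, -3.041]
ft_force: [-2.4, 1.2, 10.1]
opening: 0.003
grip_force: 5.0
```

Request:
arm_command([
  [0,0,0.4,0,0],
  [0,0,0.4,0,0],
])

```text
t: 25.75
eef_pos: [607.6, -230.9, 43.5]
tcp_rot: [-3.141, 0.001, -3.041]
ft_force: [-3.0, 1.8, 11.0]
opening: 0.005
grip_force: 5.6
```

Request:
arm_command([
  [0,0,0.4,0,0],
  [0,0,0.4,0,0],
])

```text
t: 25.95
eef_pos: [607.6, -230.9, 43.2]
tcp_rot: [-3.141, 0.001, -3.041]
ft_force: [-3.8, 0.9, 12.3]
opening: 0.002
grip_force: 6.1
```

The force rose stiffly to about 9 N and then softly, which is what a hood latched with the 8 N preload should do. One more small step, then back off and re-touch to compare the contact height.

Request:
arm_command([
  [0,0,0.4,0,0],
  [0,0,0.4,0,0],
])

```text
t: 26.15
eef_pos: [607.6, -230.9, 43.1]
tcp_rot: [-3.141, 0.001, -3.041]
ft_force: [-3.8, 1.6, 13.9]
opening: 0.001
grip_force: 7.4
```

Request:
arm_command([
  [0,0,-1,0,0],
  [0,0,-3,0,0],
  [0,0,-4,0,0],
  [0,0,-4,0,0],
])

```text
t: 26.55
eef_pos: [607.2, -230.8, 45.4]
tcp_rot: [3.142, -0.0, -3.041]
ft_force: [-0.2, 0.8, 0.2]
opening: 0.005
grip_force: 0.0
```

Request:
arm_command([
  [0,0,1,0,0],
  [0,0,1.4,0,0],
  [0,0,1.4,0,0],
])

```text
t: 26.85
eef_pos: [607.4, -230.8, 44.5]
tcp_rot: [-3.141, 0.0, -3.041]
ft_force: [-1.3, 1.1, 6.2]
opening: 0.006
grip_force: 3.0
```

Request:
arm_command([
  [0,0,0.5,0,0],
  [0,0,0.5,0,0],
])

```text
t: 27.05
eef_pos: [607.5, -230.9, 44.2]
tcp_rot: [-3.141, 0.001, -3.041]
ft_force: [-1.5, 1.0, 8.2]
opening: 0.005
grip_force: 3.9
```

Request:
arm_command([
  [0,0,0.5,0,0],
  [0,0,0.5,0,0],
])

```text
t: 27.25
eef_pos: [607.5, -230.9, 43.9]
tcp_rot: [-3.141, 0.001, -3.041]
ft_force: [-1.8, 1.4, 8.9]
opening: 0.006
grip_force: 4.6
```

The contact height and stiffness are the same again, so it is locked. Retreating, then a numeric yaw check of the lip in the wrist image.

Request:
arm_command([
  [0,0,-10,0,0],
  [0,0,-25,0,0],
  [0,0,-40,0,0],
  [0,0,-49,0,0],
  [0,0,-49,0,0],
])

```text
t: 27.75
eef_pos: [608.0, -231.1, 94.1]
tcp_rot: [-3.14, 0.002, -3.041]
ft_force: [0.9, 0.4, 0.8]
opening: 0.004
grip_force: 0.0
```

Request:
arm_command([
  [0,0,0,0,0],
  [0,0,0,0,0],
])

```text
t: 27.95
eef_pos: [607.0, -230.6, 91.6]
tcp_rot: [3.141, -0.001, -3.041]
ft_force: [0.5, 0.5, -0.0]
opening: 0.002
grip_force: 0.0
```

```bash
python3 -c "
from h import *
import pickle
mv(607.3,-230.8,95,185.7)
F=cam('wrist')['frame'];F2=pickle.load(open('w2.pkl','rb'))[1]['frame']
for f in (F2,F):
    g=cv2.GaussianBlur(f.astype(np.float32),(0,0),1);sat=g.max(2)-g.min(2)
    m=((sat<14)&(g.mean(2)>60)).astype('uint8')
    m=cv2.morphologyEx(m,cv2.MORPH_OPEN,np.ones((3,3)))
    cols=np.arange(250,380,5);r=[np.argmax(m[70:240,c])+70 for c in cols];print(r)
    print(np.degrees(np.arctan(np.polyfit(cols,r,1)[0])),[ (y,np.flatnonzero(m[y]).min(),np.flatnonzero(m[y]).max()) for y in (104,106,110,125)])
"
```

```text
t 27.95 pos [ 607.  -230.6   91.6] rot [ 1.7997e+02 -4.0000e-02 -1.7426e+02] F [ 0.5  0.5 -0. ] M [ 0.   -0.01  0.01] op 0.002 0.0
shift [-0.3 -0.2 -3.4] roll 0.0 j [-0.46  0.62  1.59  0.    0.94 -2.14]
[np.int64(99), np.int64(99), np.int64(99), np.int64(99), np.int64(99), np.int64(99), np.int64(98), np.int64(97), np.int64(96), np.int64(95), np.int64(94), np.int64(93), np.int64(92), np.int64(91), np.int64(90), np.int64(89), np.int64(88), np.int64(87), np.int64(87), np.int64(98), np.int64(98), np.int64(98), np.int64(98), np.int64(98), np.int64(98), np.int64(98)]
-1.5470996442522622 [(104, np.int64(237), np.int64(550)), (106, np.int64(234), np.int64(550)), (110, np.int64(234), np.int64(551)), (125, np.int64(245), np.int64(553))]
[np.int64(96), np.int64(96), np.int64(95), np.int64(92), np.int64(92), np.int64(93), np.int64(93), np.int64(93), np.int64(93), np.int64(93), np.int64(93), np.int64(93), np.int64(93), np.int64(93), np.int64(93), np.int64(93), np.int64(93), np.int64(93), np.int64(93), np.int64(93), np.int64(93), np.int64(93), np.int64(93), np.int64(92), np.int64(94), np.int64(97)]
-0.18804701140358163 [(104, np.int64(241), np.int64(389)), (106, np.int64(244), np.int64(386)), (110, np.int64(246), np.int64(384)), (125, np.int64(252), np.int64(378))]
```

The lip is level and centred (columns 241–389, middle 315), so the mouth faces the pin. The gripper is clear.

```bash
python3 -c "
from cell import env
print(env.job_done())"
```

```text
the job is handed in; nothing more can be done
None
```

The hood is now on the free station with its mouth facing that station's bench pin. Two press checks (up to 13.9 N) fit a locked latch, and I handed the job in at about 28 s with the gripper clear; one early squeeze landed too high and pinched the collar at 30 N, with about 5 N sideways on the first outlet.

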